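# Pack two mounted finds into the finds tray

### The job

Pack the two blue L-shaped finds mounts into the shallow wooden tray, turned so that they interlock and both lie flat on its floor, and let go of them. Set them down gently, do not drop or slam them; leave the yellow mount, which is the other hand and does not belong, where it is.

Things in the scene. Friction and masses are not known exactly. Their poses are not given: they have to be found in the camera images.
- tray: Tray fixed to the bench, wood rim, grey floor. Inside 192 (x) by 100 mm (y), rim 4 mm thick; floor 4 mm, rim top 14 mm above the bench. Origin: centre of the underside, x along the long side, z up. Interlocked, one blue mount has its origin at x -23, y 0 mm, axes parallel to the tray's, the other at x +23, y 0, turned half a turn; either may take either place. Gaps are then 8 mm.
- mount_bone: L-shaped blue board 10 mm thick with cream bone fixed on it (at most 21 mm high). Origin: centre of its 130 x 84 mm outline, on the underside, z up. Bar: full 130 mm along x, y -42 to -4 mm. Foot at the -x end: x -65 to -27, out to y = +42 mm. Lift it by the white upright tab on the bar: 40 mm along x, 16 mm thick along y, centre x = -10, y = -23 mm, top at z = 50 mm. 0.15 to 0.26 kg.
- mount_pot: L-shaped blue board 10 mm thick with brown-red sherds fixed on it (at most 21 mm high). Origin: centre of its 130 x 84 mm outline, on the underside, z up. Bar: full 130 mm along x, y -42 to -4 mm. Foot at the -x end: x -65 to -27, out to y = +42 mm. Lift it by the white upright tab on the bar: 40 mm along x, 16 mm thick along y, centre x = -10, y = -23 mm, top at z = 50 mm. Shaped as mount_bone.
- mount_odd: L-shaped yellow board 10 mm thick with green glass fixed on it (at most 21 mm high). Origin: centre of its 130 x 84 mm outline, on the underside, z up. Bar: full 130 mm along x, y +4 to +42 mm. Foot at the -x end: x -65 to -27, out to y = -42 mm. Lift it by the white upright tab on the bar: 40 mm along x, 16 mm thick along y, centre x = -10, y = +23 mm, top at z = 50 mm. Mirror image; leave alone.
There are look-alikes about, which are no part of the job. What is shaped like the mount_pot but turquoise is not meant.

How it is judged:
By the outcome, as a careful person would: the job done as asked, in the order asked, and still so for the second after the job is handed in, with the robot touching nothing.
It also fails if it takes over 54 s, if anything falls off the work surface, if the arm or the gripper's body presses on something with over 40 N, if the wrist force passes 120 N, or if a joint passes its speed limit or range.

### The arm

A 7-joint arm with a two-finger parallel gripper is mounted at the origin on the work surface. World frame = base frame: x ahead of the robot, y to its left, z up, the work surface at z = 0. Lengths are in mm, angles in rad, forces in N, time in s.
With the tool pointing down it reaches from about 425 to 875 mm from the base axis. Payload 8.4 kg.
Tool frame: the origin (TCP) lies on the front face of the gripper's body, between the roots of the fingers; the fingertips stand 70 mm ahead of it and the grasp point (between the pads) lies 51 mm ahead of it (manip.hold_point_z is the distance from the TCP to the grasp point, in mm); z points along the fingers, y is the line along which they close (so a half turn about z gives the same grasp; the last joint's range is limited). The gripper opens to 87 mm and grips with 3 to 60 N. Pads are 19 mm wide; open, the fingers measure 117 mm over their backs; the gripper's body (75 mm by 190 mm) begins 51 mm behind the grasp point.
Start: joints at [1.031, 0.333, 0.04, 1.465, -0.013, 1.343, -0.059], TCP at [277.307, -587.851, 292.246] pointing down, gripper open.
Joint ranges: [-2.58, 2.58], [-0.38, 2.09], [-1.3, 1.39], [0.25, 2.4], [-1.5, 4.64], [0.08, 2.09], [-2.65, 2.65]. Speed limits (rad/s): [2.22, 2.22, 2.79, 2.79, 3.14, 3.14, 3.14].

### API

Orientations are given as a rotation vector (axis times angle).
In Python, from bench import manip gives the robot as it stands. The module is installed in compiled form; this text tells all that it offers. Calls block until the motion is done:
- manip.goto(position, orientation): joint-space move of the TCP to a pose.
- manip.movel(position, max_speed=150, rot=None, force_limit=None): straight line of the TCP; rot=None keeps the orientation; max_speed is the mean speed in mm/s. With force_limit (N) it stops when the force on the tool has changed by that much, and returns True; else False.
- manip.movej(angles): joint-space move.
- manip.let_go() and manip.clamp(force=None): open the fingers fully, or close them until they stop; force is the grip in N (None keeps the last).
- manip.hold(seconds).
- manip.ik(position, orientation): joint angles nearest the present ones, or None.
- manip.camera(name): name is "scene" or "top" or "wrist"; returns a dict with "img" (400x640x3 uint8, red, green, blue), "fx", "fy", "cx", "cy" (pixels), "dist_coeffs" ([k1, k2, p1, p2, k3] as OpenCV has them; the pictures are not rectified), "extrinsics" (4x4, takes a point from camera to world coordinates); the wrist camera has in their place "T_tool_cam" (4x4, takes a point from camera to tool coordinates, whose origin is the TCP and whose axes are the flange's). Camera axes: x right, y down, z forward; pixel columns grow to the right and rows downward; lengths in mm; the calibration is good to about 2 mm. A picture is of the moment at which its call begins: read the wrist's pose just before it. There is no depth.
A pose or a line that the arm cannot do raises manip.Unreachable and nothing moves.
- manip.hand_in(): hands the job in; it is judged then, once.
Trained networks look in a picture, given as the dict that the camera call returned (one of the last four; its "shot" number tells which), for a name from the list of things; names that differ only in an ending like _2 or _b are one class to them, and where a whole thing is asked for, a point or a joint stands for the part that bears it (a point fixed in the world has none). Each returns a list of dicts, best first, with "p" (0 to 1); they miss things now and then, are a little off and sometimes report something else, mostly with a low value. They report only what shows in the picture. A call takes as long as a camera call. They do not tell look-alikes from the thing itself.
- manip.look_for(thing, picture): "rect" ([left, top, right, bottom] in pixels, round what is visible of it).
- manip.mark_of(thing, picture): "pixel" ([column, row] in pixels: a listed point, or the origin of a listed thing).
Readings, each from a call of its own:
- manip.current_clock(): time.
- manip.current_qpos(): joint angles.
- manip.current_qvel(): joint speeds.
- manip.current_joint_efforts(): joint torques, N m.
- manip.current_eef_pos(): TCP position.
- manip.current_tool_rot(): TCP orientation.
- manip.current_ft_force(): force on the tool from outside, world axes, zero at the start.
- manip.current_wrist_torque(): the same for the moment, N m.
- manip.current_opening(): opening from 0.0 (shut) to 1.0 (fully open).
- manip.current_grasp_force(): force on a finger pad.
Only numpy, scipy, OpenCV 4.12 (cv2) and the standard library are available. Lean on these libraries where they do the work, as an engineer would, in place of code of your own. Each camera call takes 0.05 s, during which the arm holds its last target. There are 200 camera calls.

## Working session

There is one attempt and no reset: what is moved stays moved. The work goes in short steps, each a Python script; the robot and the scene stay as the last script left them, time stands still between calls to the robot, and variables do not carry over. Pictures are saved under pics/ and viewed, at most 10 in all, crops included, and the job is handed in when it is done.

```bash
mkdir -p pics; python3 - <<'E'
from bench import manip
import cv2, numpy as np
for n in ("top","scene"):
    c=manip.camera(n); cv2.imwrite(f"pics/{n}0.png",c["img"][:,:,::-1])
    print(n,c["fx"],c["fy"],c["cx"],c["cy"],np.round(c["dist_coeffs"],4)); print(np.round(c["extrinsics"],3).tolist())
    for t in ("tray","mount_bone","mount_pot","mount_odd"):
        print(t,[(np.round(d["rect"]).tolist(),round(d["p"],2)) for d in manip.look_for(t,c)],[(np.round(d["pixel"],1).tolist(),round(d["p"],2)) for d in manip.mark_of(t,c)])
print(manip.current_clock(),manip.current_tool_rot(),manip.hold_point_z)
E
```

```text
top 464.81086757923356 464.81086757923356 317.7921533269917 197.3744957406627 [-0.1032  0.      0.      0.      0.    ]
[[0.024, -0.999, 0.049, 456.738], [-1.0, -0.024, 0.0, -1.645], [0.001, -0.049, -0.999, 1144.489], [0.0, 0.0, 0.0, 1.0]]
tray [([240.0, 113.0, 300.0, 199.0], 0.57)] [([271.3, 156.5], 0.69)]
mount_bone [([422.0, 208.0, 483.0, 250.0], 0.87)] [([452.1, 220.2], 0.64)]
mount_pot [([340.0, 228.0, 397.0, 259.0], 0.97), ([341.0, 141.0, 388.0, 196.0], 0.89)] [([367.3, 245.6], 0.94), ([452.0, 156.4], 0.76), ([367.7, 170.3], 0.64)]
mount_odd [([141.0, 181.0, 201.0, 227.0], 0.85)] [([167.1, 210.0], 0.77)]
scene 411.94290057753483 411.94290057753483 320.12970992257203 198.59748306326256 [-0.0608  0.      0.      0.      0.    ]
[[-0.868, 0.408, -0.284, 768.081], [0.497, 0.716, -0.489, 427.808], [0.003, -0.566, -0.825, 752.611], [0.0, 0.0, 0.0, 1.0]]
tray [([252.0, 235.0, 362.0, 313.0], 0.57)] [([309.2, 271.1], 0.67)]
mount_bone [([251.0, 86.0, 302.0, 125.0], 0.94)] [([276.2, 105.6], 0.82)]
mount_pot [([242.0, 154.0, 292.0, 202.0], 0.94), ([310.0, 123.0, 351.0, 176.0], 0.87), ([194.0, 107.0, 237.0, 150.0], 0.82)] [([268.3, 173.5], 0.75), ([218.0, 126.7], 0.71), ([333.4, 148.5], 0.67)]
mount_odd [([415.0, 304.0, 464.0, 381.0], 0.82)] []
0.9 [-3.06551364e+00 -6.86733782e-01  1.45499167e-05] 51.0
```

View pics/top0.png

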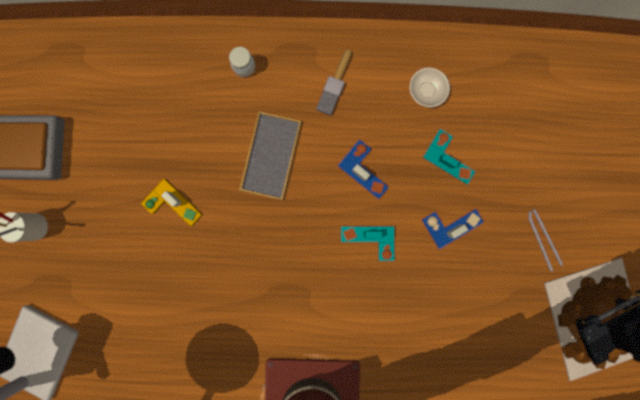

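View pics/scene0.png

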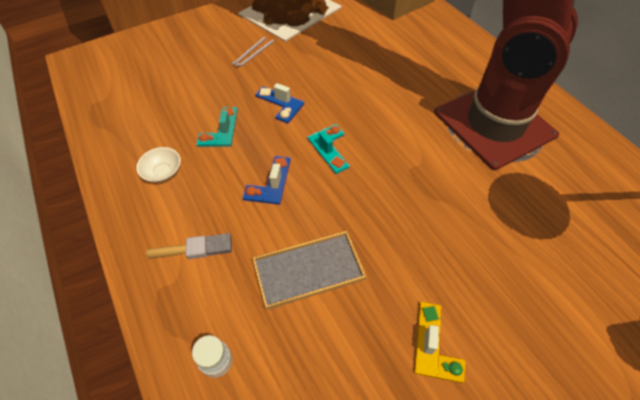

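Top view: the candidates for the blue pot mount are the blue L with sherds at (364,169), turquoise look-alikes at (449,157) and (368,243), and the blue bone mount at (453,230). The yellow one is at (171,203) and the tray at (271,156). I choose the two blue ones, then fit their outlines and check a close crop.

```bash
cat > h.py <<'E'
from bench import manip
import cv2, numpy as np
from scipy.optimize import minimize
from scipy.spatial.transform import Rotation as R
L=np.array([(-65,-42),(65,-42),(65,-4),(-27,-4),(-27,42),(-65,42)],float)
TAB=np.array([(-30,-31),(10,-31),(10,-15),(-30,-15)],float)
S=4
def shot(name):
    """camera dict plus T: camera -> world"""
    p,r=manip.current_eef_pos(),manip.current_tool_rot()
    c=manip.camera(name)
    if name=="wrist":
        T=np.eye(4); T[:3,:3]=R.from_rotvec(r).as_matrix(); T[:3,3]=p; c["T"]=T@c["T_tool_cam"]
    else: c["T"]=np.array(c["extrinsics"])
    return c
def proj(c,P):
    W=np.linalg.inv(c["T"]); K=np.array([[c["fx"],0,c["cx"]],[0,c["fy"],c["cy"]],[0,0,1.]])
    return cv2.projectPoints(np.asarray(P,float).reshape(-1,1,3),cv2.Rodrigues(W[:3,:3])[0],W[:3,3],K,np.array(c["dist_coeffs"]))[0].reshape(-1,2)
def ground(c,uv,z):
    K=np.array([[c["fx"],0,c["cx"]],[0,c["fy"],c["cy"]],[0,0,1.]])
    d=c["T"][:3,:3]@np.r_[cv2.undistortPoints(np.array([[uv]],float),K,np.array(c["dist_coeffs"]))[0,0],1]
    o=c["T"][:3,3]; return (o+d*(z-o[2])/d[2])[:2]
def place(q,poly,z):
    """poly in body frame at pose q=(x,y,yaw), height z -> world points"""
    co,s=np.cos(q[2]),np.sin(q[2])
    return np.c_[poly@np.array([[co,s],[-s,co]])+q[:2],np.full(len(poly),z)]
def fill(m,uv,v):
    cv2.fillPoly(m,[np.round(((uv+.5)*S-.5)*16).astype(np.int32)],v,shift=4)
def prism(m,c,q,poly,z0,z1,v):
    a,b=proj(c,place(q,poly,z0)),proj(c,place(q,poly,z1))
    fill(m,a,v); fill(m,b,v)
    for i in range(len(poly)):
        j=(i+1)%len(poly); fill(m,np.array([a[i],a[j],b[j],b[i]]),v)
def r_mount(c,q,zb=0):
    m=np.zeros((400*S,640*S),np.uint8); prism(m,c,q,L,zb,zb+10,1); prism(m,c,q,TAB,zb+10,zb+50,0); return m
def r_tray(c,q):
    I=np.array([(-96,-50),(96,-50),(96,50),(-96,50)],float)
    a=np.zeros((400*S,640*S),np.uint8); b=a.copy()
    fill(a,proj(c,place(q,I,4)),1); fill(b,proj(c,place(q,I,14)),1); return a&b
def mask(c,kind,box):
    im=cv2.resize(c["img"],None,fx=S,fy=S,interpolation=cv2.INTER_LINEAR).astype(float)
    r,g,b=im[...,0],im[...,1],im[...,2]
    m=(b>1.5*r)&(b>1.35*g)&(b>40) if kind=="blue" else (b>.8*r)&(b<1.4*r)
    k=np.zeros(m.shape,bool); x0,y0,x1,y1=[int(max(v,0)*S) for v in box]; k[y0:y1,x0:x1]=True
    m=(m&k).astype(np.uint8)
    n,lab,st,_=cv2.connectedComponentsWithStats(m)
    for i in range(1,n):
        if st[i,4]<40*S*S: m[lab==i]=0
    return m
def fit(c,m,render,q0):
    f=lambda q:np.count_nonzero(render(c,q)^m)/max(m.sum(),1)
    for d in ((8,8,.15),(2,2,.03)):
        s=[np.array(q0)]+[np.array(q0)+np.eye(3)[i]*d[i] for i in range(3)]
        o=minimize(f,q0,method="Nelder-Mead",options=dict(initial_simplex=s,xatol=.02,fatol=1e-5,maxiter=120)); q0=o.x
    return o.x,o.fun
def draw(c,items,box,name):
    im=c["img"][:,:,::-1].copy(); im=cv2.resize(im,None,fx=S,fy=S)
    for m in items: cv2.drawContours(im,cv2.findContours(m,cv2.RETR_LIST,cv2.CHAIN_APPROX_NONE)[0],-1,(255,255,255),1)
    x0,y0,x1,y1=[int(v*S) for v in box]; im=im[y0:y1,x0:x1]
    f=min(1,800/im.shape[1],600/im.shape[0]); cv2.imwrite(name,cv2.resize(im,None,fx=f,fy=f,interpolation=cv2.INTER_AREA))
E
python3 - <<'E'
from h import *
c=shot("top"); out=[]
# yaw of body x in the world: image right=-y, image down=-x
for n,k,box,ctr,bar,rr in (("pot","blue",(330,130,400,205),(366,168),(25,35),r_mount),("bone","blue",(412,200,492,255),(452,225),(25,-43),r_mount),("tray","grey",(232,105,308,205),(271,156),None,r_tray)):
    xy=ground(c,ctr,10); yaw=np.arctan2(-bar[1],-bar[0]) if bar else 0
    if bar is None: yaw=np.arctan2(-(-13),-73)  # placeholder, long side in image (-13,73)
    if bar: dx,dy={"pot":(35,25),"bone":(43,-25)}[n]; yaw=np.arctan2(-dx,-dy)
    else: yaw=np.arctan2(13,-73)
    m=mask(c,k,box); q,e=fit(c,m,rr,np.r_[xy,yaw]); out.append(rr(c,q)); print(n,q.round(3).tolist(),round(e,3))
draw(c,out,(225,100,495,262),"pics/top_fit.png")
w=shot("wrist"); print(np.round(w["T_tool_cam"],3).tolist(),w["fx"],w["cx"],w["cy"],w["dist_coeffs"])
E
```

```text
pot [587.591, -125.046, -2.231] 0.888
bone [462.949, -336.582, -0.997] 1.014
tray [613.489, 119.124, 2.915] 0.086
[[-0.001, -0.958, -0.286, 77.977], [1.0, -0.001, -0.0, 0.314], [-0.0, -0.286, 0.958, -93.074], [0.0, 0.0, 0.0, 1.0]] 288.46931214860473 323.76744826885584 202.34840570086058 [0.00454361 0.         0.         0.         0.        ]
```

View pics/top_fit.png

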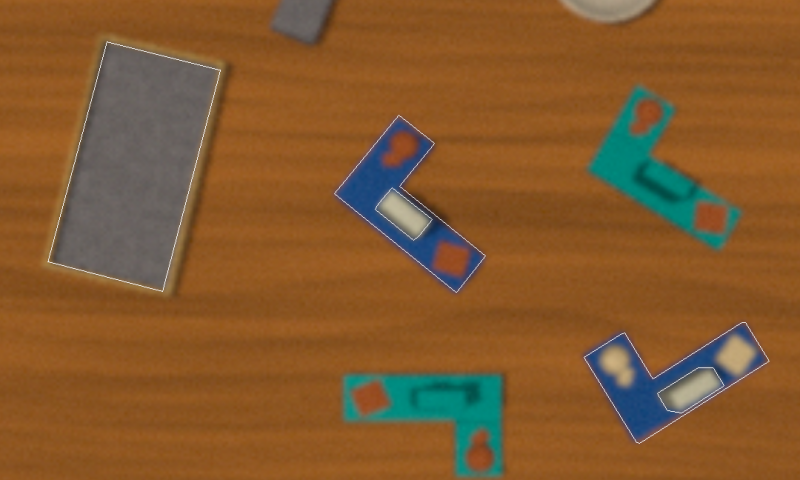

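The crop confirms the choice. The blue mount with sherds has its tab at crop (404,214), and the blue mount with bone has its tab at (690,388). The turquoise ones are distinct, and the outlines match. I refine from the wrist camera over the tray, then over the pot mount.

```bash
cat >> h.py <<'E'
def rv(a): return (R.from_euler("z",a)*R.from_euler("x",np.pi)).as_rotvec()
Q=dict(pot=[587.6,-125.0,-2.231],bone=[462.9,-336.6,-0.997],tray=[613.5,119.1,2.915])
def wfit(c,n):
    q=np.array(Q[n]); rr=r_tray if n=="tray" else r_mount
    m0=rr(c,q); ys,xs=np.nonzero(m0); p=25
    box=(xs.min()/S-p,ys.min()/S-p,xs.max()/S+p,ys.max()/S+p)
    m=mask(c,"grey" if n=="tray" else "blue",box)
    if n=="tray": m&=cv2.dilate(m0,np.ones((12*S+1,)*2,np.uint8))
    q,e=fit(c,m,rr,q); print(n,q.round(3).tolist(),"err",round(e,3),"mask",int(m.sum()),int(rr(c,q).sum())); return q,m,rr(c,q)
E
python3 - <<'E'
from h import *
t=Q["tray"]; manip.goto([t[0],t[1],200],rv(-.227)); c=shot("wrist"); print(manip.current_clock())
q,m,r=wfit(c,"tray"); im=c["img"][:,:,::-1]; d=[c,r]
p=place(Q["pot"],np.array([[-10,-23.]]),0)[0]
manip.goto([p[0],p[1],200],rv(.911)); c=shot("wrist"); print(manip.current_clock())
q,m,r2=wfit(c,"pot")
draw(d[0],[r],(0,0,640,400),"pics/a.png"); draw(c,[r2],(0,0,640,400),"pics/b.png")
a,b=cv2.imread("pics/a.png"),cv2.imread("pics/b.png"); ab=np.vstack([a[80:380],b[80:380]]); cv2.imwrite("pics/w1.png",ab)
E
```

```text
3.825
tray [611.595, 117.026, 2.938] err 0.067 mask 273969 279705
5.2083
pot [584.886, -127.951, -2.234] err 0.79 mask 48118 86066
```

View pics/w1.png

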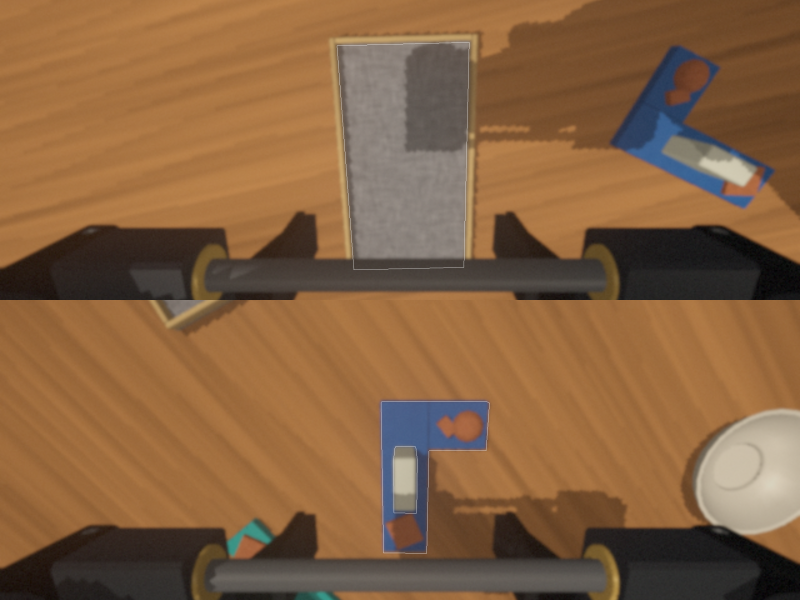

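Wrist view: the pot outline fits exactly, with its tab at (404,480) and the tool aligned to it. The tray fits to within about 2 mm, though its near edge is hidden by the gripper. Next I grasp the pot mount.

```bash
cat >> h.py <<'E'
TRAY=np.array([611.4,116.8,2.928])
def pick(q,a):
    p=place(q,np.array([[-10,-23.]]),0)[0]
    manip.goto([p[0],p[1],150],rv(a))
    print("stop",manip.movel([p[0],p[1],93],max_speed=80,force_limit=8))
    manip.clamp(30); print("open",manip.current_opening()*87,"grip",manip.current_grasp_force())
    manip.movel([p[0],p[1],160],max_speed=80)
    print("open",manip.current_opening()*87,"F",np.round(manip.current_ft_force(),1),"t",manip.current_clock())
def target(x,half):
    """mount pose in the world at tray slot x"""
    o=place(TRAY,np.array([[x,0.]]),4)[0]; return np.array([o[0],o[1],TRAY[2]+half*np.pi])
E
python3 - <<'E'
from h import *
pick([584.9,-127.95,-2.234],.9076)
g=target(-23,0); p=place(g,np.array([[-10,-23.]]),0)[0]; print(g,p)
manip.goto([p[0],p[1],160],rv(g[2]-np.pi)); print(manip.current_clock(),manip.current_opening()*87)
c=shot("wrist"); cv2.imwrite("pics/held.png",c["img"][:,:,::-1])
E
```

```text
stop False
open 15.738711047517898 grip 29.997870563529432
open 15.87565240112084 F [ 0.2 -0.4 -1.7] t 8.5167
[633.87734065 111.92463772   2.928     ] [648.52545974 132.28225563   0.        ]
9.8333 16.1878530991297
```

View pics/held.png

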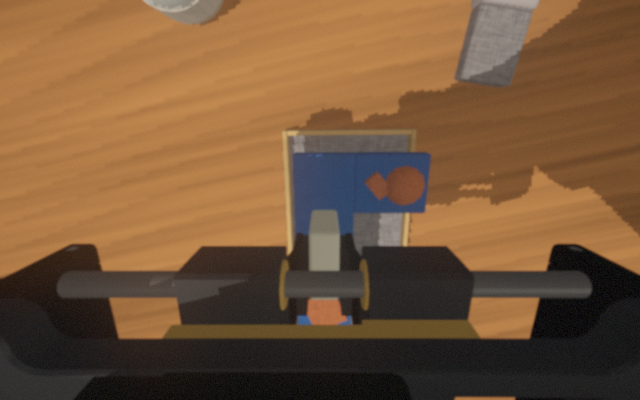

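The pot mount is held square over the tray: foot at (425,185), tray rim at (285–415,130). Lowering it gently.

```bash
cat >> h.py <<'E'
def setdown():
    x,y,_=manip.current_eef_pos()
    manip.movel([x,y,103],max_speed=60)
    print("touch",manip.movel([x,y,93],max_speed=8,force_limit=2.5),manip.current_eef_pos()[2],np.round(manip.current_ft_force(),1))
    manip.let_go(); manip.movel([x,y,170],max_speed=100); print("t",manip.current_clock())
E
python3 - <<'E'
from h import *
setdown()
c=shot("wrist"); cv2.imwrite("pics/p1.png",c["img"][:,:,::-1])
b=place(Q["bone"],np.array([[-10,-23.]]),0)[0]
manip.goto([b[0]-2.5,b[1]-2.5,200],rv(-.997)); w=shot("wrist"); q,m,r=wfit(w,"bone"); draw(w,[r],(0,0,640,400),"pics/b2.png")
t=shot("top"); m=r_mount(t,target(-23,0)+[2.3,2.5,0],4); m2=r_mount(t,target(23,1)+[2.3,2.5,0],4); draw(t,[m,m2,r_tray(t,Q["tray"])],(225,100,325,212),"pics/t2.png")
a,b=cv2.imread("pics/b2.png"),cv2.imread("pics/t2.png"); b=cv2.resize(b,(400,448)); a=a[100:400,150:550]
o=np.zeros((448,800,3),np.uint8); o[:300,:400]=a; o[:,400:]=b; cv2.imwrite("pics/s2.png",o); print(manip.current_clock())
E
```

```text
touch True 97.01595633803333 [-0.1 -0.2  5.3]
t 13.9833
bone [461.71, -336.35, -1.013] err 1.319 mask 37429 86713
16.0167
```

View pics/s2.png

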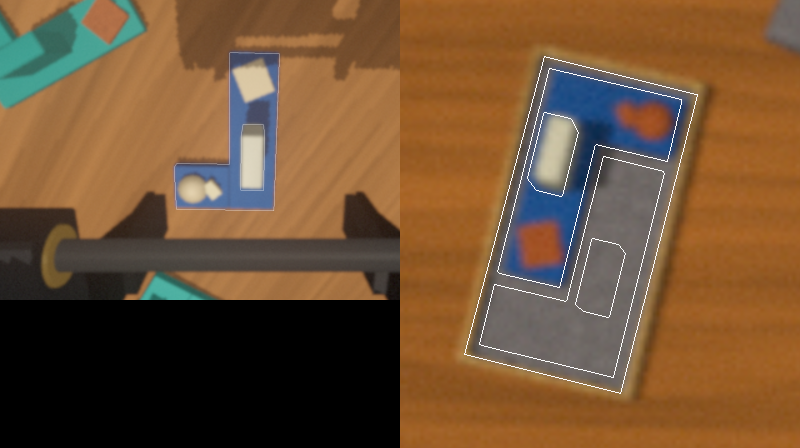

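The pot mount sits flat on its planned outline (touched at z 97.0), and the bone mount's tab is at (252,158) in the left panel. Next I grasp the bone mount and take it to the other slot.

```bash
python3 - <<'E'
from h import *
pick([461.5,-336.6,-1.007],-1.007)
g=target(23,1); p=place(g,np.array([[-10,-23.]]),0)[0]; print(g,p)
manip.goto([p[0],p[1],160],rv(g[2]-2*np.pi)); print(manip.current_clock(),manip.current_opening()*87)
c=shot("wrist"); cv2.imwrite("pics/held2.png",c["img"][:,:,::-1])
E
```

```text
stop False
open 15.834693618237846 grip 29.99981091823429
open 15.9408197999814 F [ 0.1  0.1 -1.4] t 19.3333
[588.92265935 121.67536228   6.06959265] [574.27454026 101.31774437   0.        ]
21.025 15.75789840136685
```

View pics/held2.png

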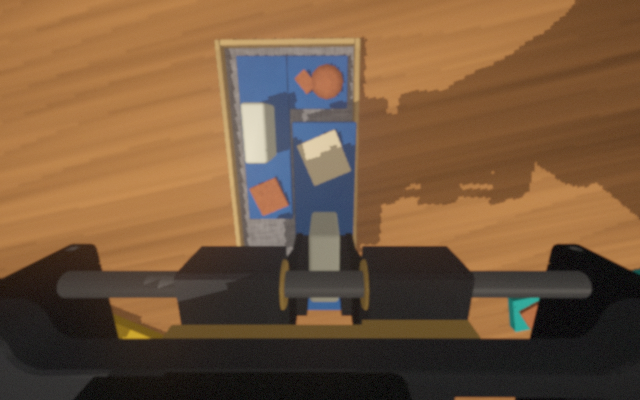

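The bone mount is held parallel to the pot mount, with its free end at (325,122) just short of the pot's foot. Lowering it.

```bash
python3 - <<'E'
from h import *
setdown()
x,y,_=manip.current_eef_pos(); manip.movel([x,y,220],max_speed=150)
t=TRAY; manip.goto([540,60,330],rv(-.227)); c=shot("wrist"); print(manip.current_clock())
i=c["img"][:,:,::-1]; uv=proj(c,[[t[0],t[1],4]])[0].astype(int); print(uv)
a=cv2.resize(i[:,120:520],(400,400)); top=shot("top"); draw(top,[],(225,100,325,212),"pics/t3.png")
b=cv2.resize(cv2.imread("pics/t3.png"),(357,400)); cv2.imwrite("pics/end.png",np.hstack([a,b]))
E
```

```text
touch True 97.02334383824643 [-0.5  0.1  4.6]
t 25.175
26.2667
[271 132]
```

View pics/end.png

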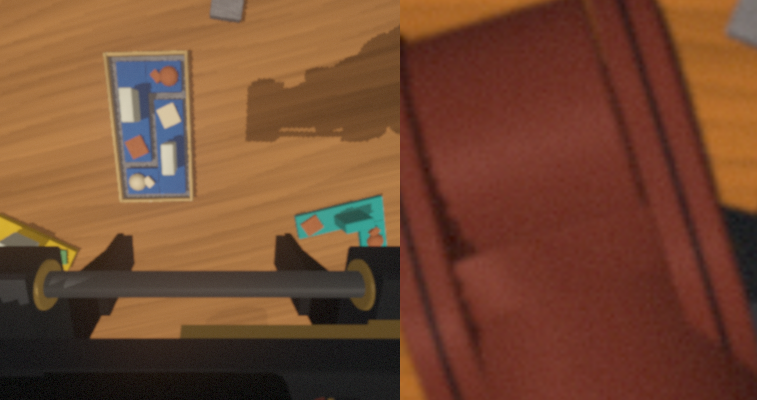

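The left panel shows both blue mounts interlocked flat inside the tray (105–193, 50–200) with gaps all round. The yellow mount is untouched and the gripper is clear at z 330. In the right panel the arm hides the top view. Handing in.

```bash
python3 -c "
from bench import manip
print(manip.hand_in())"
```

```text
the job is handed in; nothing more can be done
None
```

I set both blue mounts down gently and released them in the tray, interlocked and flat in the last wrist picture; I left the yellow mount alone and handed the job in at about 26 s of the 54 s allowed (no verdict returned).

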